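Refit the brush drum of a boot scraper with its long pin

TASK

Refit the missing brush on the boot scraper: set the loose black-bristled drum on the empty brass-rimmed seat, hub upward and sitting flat, so that its bore lines up with the hole in the seat. Then put the long brass pin down through the hub and on into the seat until its collar rests on the hub, and let go. The short steel pin stays in its wooden rack.

Things in the scene. Friction and masses are not known exactly. Their poses are not given: they have to be found in the camera images.
- drum_mid (a point): Loose upright brush drum, black bristles, 85 mm tall, 91 across. Point: its centre, 42.5 above its underside; z up the bore. Foot (0-10 mm up) tapers from 80 to 68 across at the bottom; bristles to 47; then a steel hub 50 across, 47 to 85 mm up: grip it about 26 above this point. Bore 28 wide right through. 0.35 kg. A like drum with cream bristles nearby is not wanted.
- pin_mid (a point): Long brass pin, upright in a dark wooden rack (70 mm tall, two holes 60 deep, 80 apart): lift over 60 mm to free it. 151 long. Point: its centre, 75.5 above the tip; z up. From the tip: shaft 14 across, 105 long (last 14 tapered to 6); collar 50 across, to 111; knob 26 across, 111 to 151: grip it about 58 above this point. 0.16 kg.
- seat (a point): Fixed iron boot scraper's empty seat: centre of the flat ring the drum stands on, 30 mm above the step; z up. Brass rim around it, 88 across inside, 10 high; hole in the middle 28 wide, 30 deep. Fitted drum and crank (to 190 mm above the step) 160 mm along -y; blade 95 mm high at 85 mm along +x. When fitted, the pin's tip is 20 below this point.
- short_mid (a point): Short steel pin with a black knob in the rack's other hole, 116 mm long with a 70 mm shaft, too short for the drum. Point: its centre, 58 mm above its tip; z up. It stays in the rack.
Things that resemble listed ones, but are neither listed nor needed, are in the scene too. Leave any blue or pink look-alike of the part that bears pin_mid alone.

How it is judged:
By the outcome, as a careful person would: the job done as asked, in the order asked, and still so for the second after the job is handed in, with the robot touching nothing.
It also fails if it takes over 64 s, if anything falls off the work surface, if the arm or the gripper's body presses on something with over 40 N, if the wrist force passes 120 N, or if a joint passes its speed limit or range.

ROBOT

A 6-joint arm with a two-finger parallel gripper is mounted at the origin on the work surface. World frame = base frame: x ahead of the robot, y to its left, z up, the work surface at z = 0. Lengths are in m, angles in rad, forces in N, time in s.
With the tool pointing down it reaches from about 0.3 to 0.875 m from the base axis. Payload 6.4 kg.
Tool frame: the origin (TCP) lies between the finger pads; the fingertips stand 25 mm ahead of it and the grasp point (between the pads) lies 6 mm ahead of it; y points along the fingers, x is the direction in which the jaws open and shut, and the axes are right-handed (so a half turn about y gives the same grasp; the last joint's range is limited). The gripper opens to 85 mm and grips with 20 to 120 N. Pads are 22 mm wide; open, the fingers measure 114 mm over their backs; the gripper's body (76 mm by 85 mm) begins 54 mm behind the grasp point. The pads swing forward as they close: fully open they stand 13 mm farther back than shut.
Start: joints at [1.077, 0.181, 1.607, -0, 1.354, -0.206], TCP at [0.163, 0.551, 0.256] pointing down, gripper open.
Joint ranges: [-2.99, 2.99], [-0.89, 2.07], [0.3, 2.58], [-1.14, 4.28], [0, 2.63], [-3.12, 3.12]. Speed limits (rad/s): [2.57, 2.57, 3.01, 3.14, 3.14, 3.14].

INTERFACE

Orientations are given as a unit quaternion [w, x, y, z].
In Python, from bench import ctrl, vision, ticket, find_in, regions_of, pinpoint gives the robot as it stands.
- The arm moves only by the tool apply_moves, never from a script. Its argument "increments" is a list of rows, each an object of numbers: "x", "y", "z": the shift along the tool's x, y, z in cm; "ax", "ay", "az": the turn, a rotation vector about the tool's x, y, z in rad; "grip": the closure, from 0 (fully open) to 1 (shut). A call has 1 to 12 rows; each row is the pose to reach, as a shift and turn from the pose measured when the call began, along the tool's axes at that moment; what a row does not reach only later rows make up. A row lasts 1/8 s, in which the tool goes at most 62.5 mm and 10.7 degrees, less where a joint would pass 70% of its speed; a pose out of reach is approached as far as the arm can. A call with a gripper value outside its range is refused whole. The fingers move at their own pace and stop on an object; the grip force is fixed at half the most. Time passes only in rows, so rows that repeat a pose let the fingers close. It gives the time, the measured TCP pose, the force and the opening at its end, in the units of the state.
- ctrl.get_obs(): the state, without advancing time (a new reading comes with each control period).
- vision.camera(name): name is "side" or "top"; returns the picture (420x560x3 uint8, red, green, blue); there is no depth.
- vision.camera_params(name): a dict with "intrinsics" (3x3 intrinsics, pixels), "R" (3x3) and "t" (3): a world point X has camera coordinates R X + t. Camera axes: x right, y down, z forward; pixel columns grow to the right and rows downward; lengths in m; the calibration is good to about 2 mm. A picture is of the moment at which its call begins. camera_params takes no time and is no camera call.
- ticket.hand_in(): hands the job in, once; it reports no verdict.
Trained networks look in the newest picture that a camera, given by its name, has taken for a name from the list of things; names that differ only in an ending like _2 or _b are one class to them, and where a whole thing is asked for, a point or a joint stands for the part that bears it (a point fixed in the world has none). Each returns a list of dicts, best first, with "p" (0 to 1); they miss things now and then, are a little off and sometimes report something else, mostly with a low value. They report only what shows in the picture. A call takes as long as a camera call. They do not tell look-alikes from the thing itself.
- find_in(camera, query): "rect" ([centre column, centre row, width, height] in pixels, round what is visible of it).
- regions_of(camera, query): "mask" (420x560 bool, what is visible of it) and "rect" ([centre column, centre row, width, height] in pixels, round what is visible of it).
- pinpoint(camera, query): "xy" ([column, row] in pixels: a listed point, or the origin of a listed thing).
The state is a dict: "time_s": time; "q": joint angles; "dq": joint speeds; "joint_efforts": joint torques, N m; "eef_pos": TCP position; "eef_rot": TCP orientation; "wrist_force": force on the tool from outside, world axes, zero at the start; "torque": the same for the moment, N m; "opening": opening from 0.0 (shut) to 1.0 (fully open).
Only numpy, scipy, OpenCV 4.12 (cv2) and the standard library are available. Lean on these libraries where they do the work, as an engineer would, in place of code of your own. Each camera call takes 0.05 s, during which the arm holds its last target.

## Working session

There is one attempt and no reset: what is moved stays moved. The work goes in short steps, Python scripts to look and compute and a tool call to move; the robot and the scene stay as the last step left them, time stands still between calls to the robot, and variables do not carry over. Pictures are saved under pics/ and viewed, and the job is handed in when it is done.

Besides the shell and the picture viewer there is one more tool, called after "Request:" as name(argument=value, ...) on one line, values as JSON. apply_moves: Moves the arm, as the interface text tells. Its arguments: {"type":"object","properties":{"increments":{"type":"array","items":{"type":"object","properties":{"x":{"type":"number"},"y":{"type":"number"},"z":{"type":"number"},"ax":{"type":"number"},"ay":{"type":"number"},"az":{"type":"number"},"grip":{"type":"number"}}}}},"required":["increments"]}

```bash
mkdir -p pics; ls
python3 - <<'E'
from bench import ctrl, vision, ticket, find_in, regions_of, pinpoint
import cv2
print(ctrl.get_obs())
for c in("side","top"):
    im=vision.camera(c); cv2.imwrite(f"pics/{c}0.png",im[:,:,::-1])
    p=vision.camera_params(c); print(c,p)
    for q in("drum_mid","pin_mid","seat","short_mid"):
        print(c,q,[(r["xy"],round(r["p"],2)) for r in pinpoint(c,q)])
E
```

```text
pics
{'time_s': 0.0, 'q': array([ 1.07673574e+00,  1.81546093e-01,  1.60796534e+00,  1.29901569e-05,
        1.35381131e+00, -2.06298930e-01]), 'dq': array([ 0.00080917,  0.00097771,  0.00012921,  0.00053203, -0.00132735,
       -0.00043179]), 'joint_efforts': array([-1.30090597e-03, -4.44874227e+01, -3.51334155e+01, -3.71258884e-04,
        9.10117262e-03, -1.70311279e-05]), 'eef_pos': array([0.16292943, 0.55092058, 0.25540189]), 'eef_rot': array([-0.56627251,  0.56678016,  0.42258354, -0.42369664]), 'wrist_force': array([ 0.27087774, -0.62102947,  0.22871776]), 'torque': array([-0.0221163 ,  0.01580381, -0.00454467]), 'opening': 0.9980491509712524}
side {'intrinsics': array([[498.62825223,   0.        , 280.90379837],
       [  0.        , 498.62825223, 213.92969908],
       [  0.        ,   0.        ,   1.        ]]), 'R': array([[-0.95657909, -0.29088475, -0.01850687],
       [-0.16603199,  0.59598364, -0.78564425],
       [ 0.23956172, -0.74845813, -0.61840166]]), 't': array([0.57107311, 0.08974636, 0.90961517])}
side drum_mid [([258.6, 236.1], 0.82)]
side pin_mid [([173.7, 244.5], 0.88), ([245.2, 355.0], 0.85), ([150.9, 291.2], 0.77), ([224.0, 277.8], 0.7)]
side seat [([313.0, 171.6], 0.77)]
side short_mid [([265.5, 305.0], 0.73)]
top {'intrinsics': array([[421.50933081,   0.        , 280.10935094],
       [  0.        , 421.50933081, 217.36617264],
       [  0.        ,   0.        ,   1.        ]]), 'R': array([[ 0.01875064, -0.99935358, -0.03067308],
       [-0.98777382, -0.01376723, -0.15528473],
       [ 0.15476207,  0.03320975, -0.98739344]]), 't': array([0.13446544, 0.56783342, 0.89843723])}
top drum_mid [([280.5, 203.8], 0.91)]
top pin_mid [([155.5, 234.1], 0.9), ([193.8, 155.2], 0.85), ([211.3, 197.6], 0.77), ([236.0, 148.3], 0.66)]
top seat [([398.8, 224.6], 0.96)]
top short_mid [([201.0, 232.6], 0.64)]
```

View pics/side0.png

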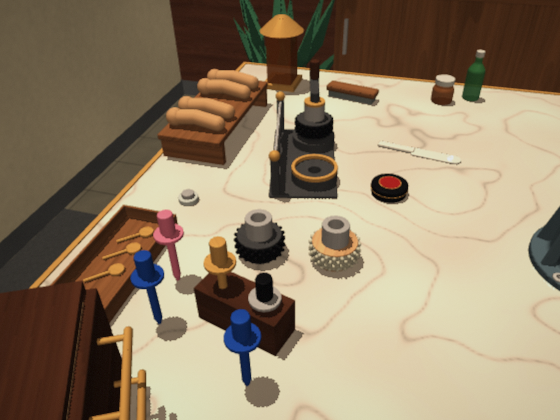

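View pics/top0.png

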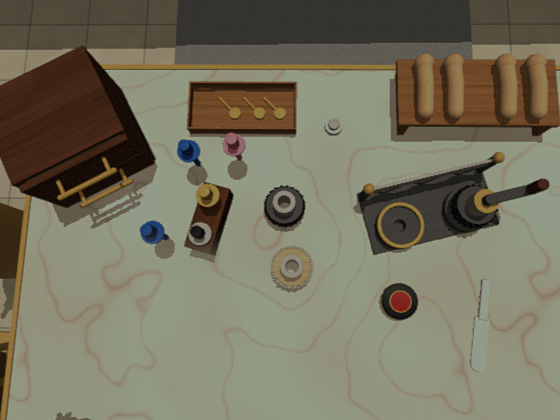

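The wanted drum is the black one: side (259,236), top (284,206). The cream one is at side (335,245), top (291,268). The brass pin is in the rack at side (219,263), top (208,195). The blue and pink pins and the black-knobbed steel pin at side (265,290) stay. The seat ring is at side (314,170), top (400,225).

```bash
cat > h.py <<'E'
from bench import ctrl, vision, ticket, find_in, regions_of, pinpoint
import cv2, numpy as np
from scipy.spatial.transform import Rotation as Ro
P={c:vision.camera_params(c) for c in("side","top")}
def PM(c): return P[c]["intrinsics"]@np.c_[P[c]["R"],P[c]["t"]]
def proj(c,X):
    x=PM(c)@np.r_[X,1]; return x[:2]/x[2]
def ray(c,uv):
    d=P[c]["R"].T@np.linalg.inv(P[c]["intrinsics"])@np.r_[uv,1]; o=-P[c]["R"].T@P[c]["t"]; return o,d/np.linalg.norm(d)
def atz(c,uv,z):
    o,d=ray(c,uv); return o+d*(z-o[2])/d[2]
def tri(a,b):
    X=cv2.triangulatePoints(PM("side"),PM("top"),np.array(a,float).reshape(2,1),np.array(b,float).reshape(2,1))[:,0]
    X=X[:3]/X[3]; return X,proj("side",X)-a,proj("top",X)-b
def R(): 
    q=ctrl.get_obs()["eef_rot"]; return Ro.from_quat(np.r_[q[1:],q[0]]).as_matrix()
E
python3 - <<'E'
from h import *
np.set_printoptions(precision=4,suppress=True)
for n,a,b in(("drum",[258.6,236.1],[280.5,203.8]),("pin",[224,277.8],[211.3,197.6]),("seat",[313,171.6],[398.8,224.6]),("short",[265.5,305],[201,232.6])):
    print(n,*tri(a,b))
for c in P: print(c,-P[c]["R"].T@P[c]["t"])
print(R())
for c,b in(("side",(150,190,350,390)),("top",(140,120,340,290))):
    im=vision.camera(c)[b[1]:b[3],b[0]:b[2]]; cv2.imwrite(f"pics/{c}1.png",cv2.resize(im[:,:,::-1],None,fx=3 if c=="side" else 3.5,fy=3 if c=="side" else 3.5,interpolation=cv2.INTER_CUBIC))
E
```

```text
drum [0.596  0.1433 0.0452] [-0.289  -0.0559] [0.0626 0.3298]
pin [0.6004 0.2933 0.0824] [-0.4821 -0.1049] [0.1041 0.4856]
seat [ 0.558  -0.1255  0.0223] [0.484  0.0709] [-0.0998 -0.6712]
short [0.525  0.3157 0.0668] [-0.5285 -0.0934] [0.0873 0.5128]
side [0.3433 0.7934 0.6436]
top [0.4193 0.1124 0.9794]
[[ 0.2839 -0.     -0.9589]
 [ 0.9589 -0.0001  0.2839]
 [-0.0001 -1.     -0.    ]]
```

```bash
ls pics
```

```text
side0.png
side1.png
top0.png
top1.png
```

View pics/side1.png

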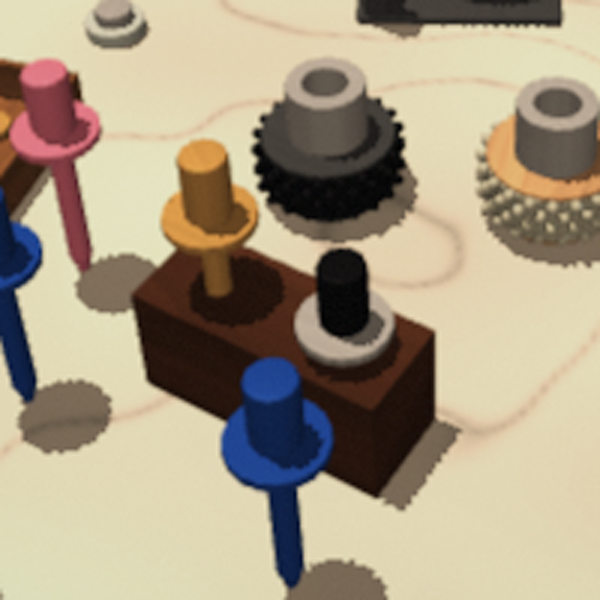

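View pics/top1.png

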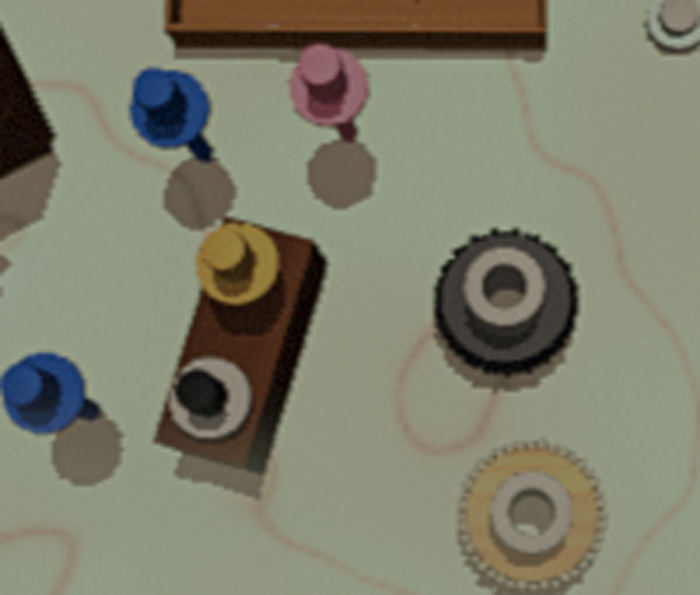

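Run:
```python
from h import *
for c,b in(("side",(240,60,380,210)),("top",(340,130,560,270))):
    im=vision.camera(c)[b[1]:b[3],b[0]:b[2]]; cv2.imwrite(f"pics/{c}2.png",cv2.resize(im[:,:,::-1],None,fx=3.5,fy=3.5,interpolation=cv2.INTER_CUBIC))
```

```text
(no output)
```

View pics/side2.png

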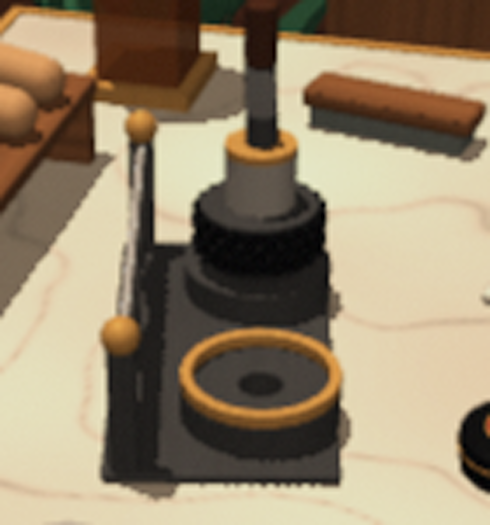

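View pics/top2.png

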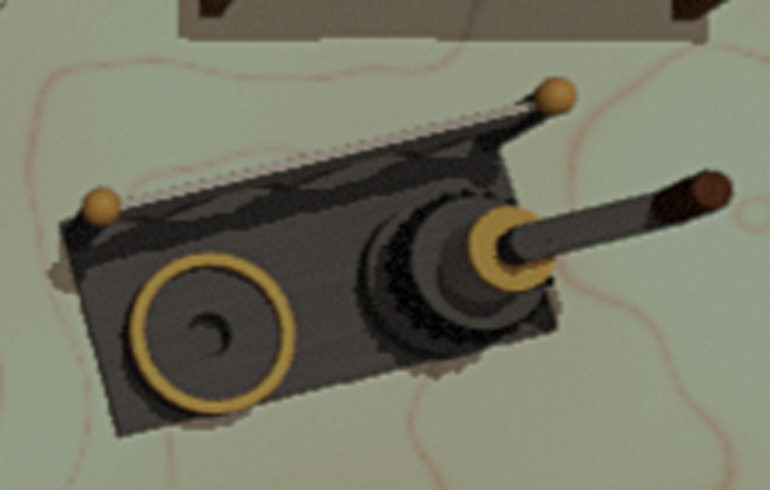

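Run:
```python
from h import *
np.set_printoptions(precision=4,suppress=True)
for n,a,b,z in(("rim .040",[314.3,168],[400.6,225.1],.04),("hole .030",[314.3,169.7],[399.7,225.4],.03),("hub .085",[258.3,217.7],[284.3,201.4],.085),("knob .161",[217.7,241],[203.4,189.4],.161)):
    print(n,*tri(a,b),atz("side",a,z),atz("top",b,z))
# fits from colour
def ell(c,b,mask):
    cs,_=cv2.findContours(mask,cv2.RETR_EXTERNAL,cv2.CHAIN_APPROX_NONE)
    k=max(cs,key=cv2.contourArea); return cv2.fitEllipse(k)
for c,b in(("side",(285,145,345,195)),("top",(370,195,430,255))):
    im=vision.camera(c).copy(); h=cv2.cvtColor(im,cv2.COLOR_RGB2HSV)
    m=((h[...,1]>110)&(h[...,2]>90)).astype(np.uint8); k=np.zeros_like(m); k[b[1]:b[3],b[0]:b[2]]=1
    e=ell(c,b,m*k); print(c,e,atz(c,e[0],.04))
for c in P:
  for q in("drum_mid","seat","pin_mid"):
    print(c,q,[np.round(r["xy"],1) for r in pinpoint(c,q)][:5])
```

```text
rim .040 [ 0.5556 -0.1273  0.0312] [0.4852 0.0707] [-0.1001 -0.6766] [ 0.5537 -0.1141  0.04  ] [ 0.5529 -0.1253  0.04  ]
hole .030 [ 0.5554 -0.1263  0.0274] [0.4519 0.0659] [-0.0927 -0.6285] [ 0.5555 -0.1223  0.03  ] [ 0.5536 -0.1258  0.03  ]
hub .085 [0.5964 0.1344 0.0812] [0.4466 0.0859] [-0.1025 -0.5208] [0.5956 0.1388 0.085 ] [0.5946 0.134  0.085 ]
knob .161 [0.602  0.2945 0.1597] [-0.1704 -0.039 ] [0.0403 0.1756] [0.601  0.2958 0.161 ] [0.602  0.2943 0.161 ]
side ((314.0733947753906, 167.20506286621094), (27.807924270629883, 46.22856140136719), 90.97913360595703) [ 0.5549 -0.1171  0.04  ]
top ((400.4594421386719, 224.61912536621094), (44.68907928466797, 46.785621643066406), 120.4120101928711) [ 0.5539 -0.125   0.04  ]
side drum_mid [array([258.5, 236.4])]
side seat [array([313. , 168.5])]
side pin_mid [array([154.4, 290.8]), array([246., 351.]), array([174. , 245.2])]
top drum_mid [array([282.8, 204.2])]
top seat [array([396.5, 222.8])]
top pin_mid [array([196. , 154.1]), array([235.1, 149.9]), array([210.2, 197.3]), array([154. , 232.3])]
```

```bash
cat >> h.py <<'E'
def togo(T):
    o=ctrl.get_obs(); print("t",o["time_s"],"pos",np.round(o["eef_pos"],4),"grip",round(o["opening"],3),"F",np.round(o["wrist_force"],1),"q6",round(o["q"][5],2))
    d=R().T@(np.array(T)-o["eef_pos"])*100; print("togo cm x,y,z:",np.round(d,2)); return d
E
python3 - <<'E'
from h import *
np.set_printoptions(precision=4,suppress=True)
for n,a,b in(("pink",[173.7,244.5],[236,148.3]),("blue1",[152,291],[194.5,154.8]),("blue2",[245.5,353],[155,233.5])): print(n,*tri(a,b))
togo([.595,.136,.25]);togo([.595,.136,.13])
for c in P:
  a=atz("top",[350,215],.0) 
# scraper axis: fitted drum hub brass top centre at z~.125?
print(atz("top",[487,201.5],.12),atz("top",[369,188],.1),atz("top",[498,157],.1))
E
```

```text
pink [0.7127 0.2431 0.0821] [-0.4289 -0.1159] [0.1245 0.4597]
blue1 [0.7031 0.3391 0.0688] [0.429  0.1175] [-0.1181 -0.4175]
blue2 [0.5205 0.4137 0.0781] [-0.4357 -0.0809] [0.0689 0.3808]
t 1.1 pos [0.1632 0.5514 0.2563] grip 1.003 F [-0.4 -0.4  1.1] q6 -0.21
togo cm x,y,z: [-27.57   0.63 -53.19]
t 1.1 pos [0.1632 0.5514 0.2563] grip 1.003 F [-0.4 -0.4  1.1] q6 -0.21
togo cm x,y,z: [-27.57  12.63 -53.19]
[ 0.5928 -0.2815  0.12  ] [ 0.6229 -0.0456  0.1   ] [ 0.6936 -0.3192  0.1   ]
```

Request:
apply_moves(increments=[{"x": -3,"y": 0.6,"z": -5},{"x": -6,"y": 0.6,"z": -10},{"x": -9,"y": 0.6,"z": -16},{"x": -12,"y": 0.6,"z": -22},{"x": -15,"y": 0.6,"z": -28},{"x": -18,"y": 0.6,"z": -34},{"x": -21,"y": 2,"z": -40},{"x": -24,"y": 4,"z": -46},{"x": -27.6,"y": 7,"z": -53.2},{"x": -27.6,"y": 9,"z": -53.2},{"x": -27.6,"y": 10,"z": -53.2},{"x": -27.6,"y": 10,"z": -53.2}])

```text
invalid input
```

Run:
```python
from h import *
togo([.595,.136,.076])
a=[]
for c in P:
    im=vision.camera(c); u,v=map(int,proj(c,[.595,.136,.1])); s=im[max(0,v-75):v+75,u-100:u+100]; a.append(cv2.resize(s[:150],(400*1,int(2*s.shape[0])),interpolation=cv2.INTER_CUBIC))
h=min(x.shape[0] for x in a)
cv2.imwrite("pics/a1.png",np.hstack([x[:h] for x in a])[:,:,::-1])
```

```text
t 1.1 pos [0.1632 0.5514 0.2563] grip 1.003 F [-0.4 -0.4  1.1] q6 -0.21
togo cm x,y,z: [-27.57  18.03 -53.19]
```

View pics/a1.png

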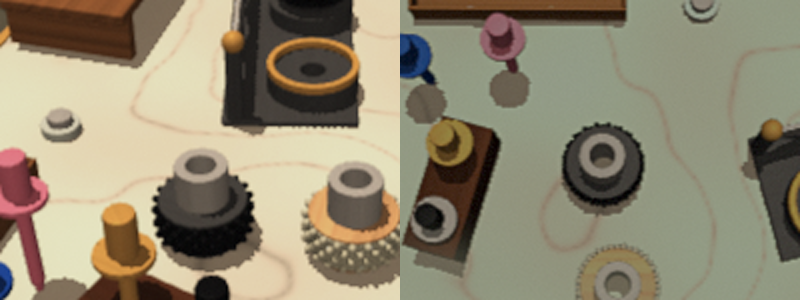

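The call was refused and the arm hasn't moved: the picture still shows the black drum untouched at side (200,200) in the crop. I'll try again with every field given.

Request:
apply_moves(increments=[{"x": -3,"y": 0.6,"z": -5,"ax": 0,"ay": 0,"az": 0,"grip": 0},{"x": -6,"y": 0.6,"z": -10,"ax": 0,"ay": 0,"az": 0,"grip": 0},{"x": -9,"y": 0.6,"z": -16,"ax": 0,"ay": 0,"az": 0,"grip": 0},{"x": -12,"y": 0.6,"z": -22,"ax": 0,"ay": 0,"az": 0,"grip": 0},{"x": -15,"y": 0.6,"z": -28,"ax": 0,"ay": 0,"az": 0,"grip": 0},{"x": -18,"y": 0.6,"z": -34,"ax": 0,"ay": 0,"az": 0,"grip": 0},{"x": -21,"y": 2,"z": -40,"ax": 0,"ay": 0,"az": 0,"grip": 0},{"x": -24,"y": 4,"z": -46,"ax": 0,"ay": 0,"az": 0,"grip": 0},{"x": -27.6,"y": 7,"z": -53.2,"ax": 0,"ay": 0,"az": 0,"grip": 0},{"x": -27.6,"y": 9,"z": -53.2,"ax": 0,"ay": 0,"az": 0,"grip": 0},{"x": -27.6,"y": 10,"z": -53.2,"ax": 0,"ay": 0,"az": 0,"grip": 0},{"x": -27.6,"y": 10,"z": -53.2,"ax": 0,"ay": 0,"az": 0,"grip": 0}])

```text
time_s: 2.7
eef_pos: [0.594, 0.1357, 0.155]
eef_rot: [0.567, -0.566, -0.422, 0.424]
wrist_force: [-0.8, -0.1, -0.1]
opening: 0.999
```

```bash
cat >> h.py <<'E'
def look(name,X,s=75):
    a=[]
    for c in P:
        im=vision.camera(c); u,v=map(int,proj(c,X)); im=cv2.copyMakeBorder(im,200,200,200,200,cv2.BORDER_CONSTANT); u+=200;v+=200
        a.append(cv2.resize(im[v-s:v+s,u-s:u+s],(400,400),interpolation=cv2.INTER_CUBIC))
    cv2.imwrite(f"pics/{name}.png",np.hstack(a)[:,:,::-1])
E
python3 - <<'E'
from h import *
togo([.595,.136,.076])
look("a2",[.595,.136,.1])
E
```

```text
t 2.7 pos [0.594  0.1357 0.155 ] grip 0.999 F [-0.8 -0.1 -0.1] q6 -1.25
togo cm x,y,z: [ 0.06  7.9  -0.11]
```

View pics/a2.png

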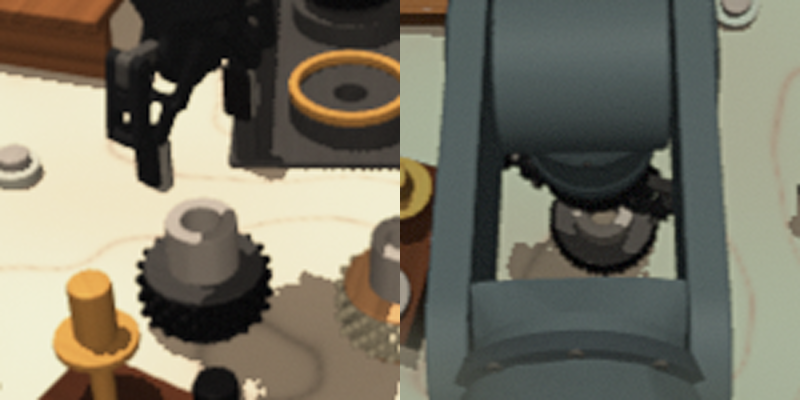

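Run:
```python
from h import *
c0=np.array([int(v) for v in proj("side",[.595,.136,.1])])
x=R()[:,0]
for z in(.130,.143):
  for s in(-.0425,0,.0425,.057):
    X=np.array([.594,.1357,z])+x*s; print(z,s,(proj("side",X)-c0+75)*400/150)
print((proj("side",[.595,.136,.085])-c0+75)*400/150)
```

```text
0.13 -0.0425 [237.87617848 132.82873814]
0.13 0 [201.44657656 164.41907895]
0.13 0.0425 [162.62546108 198.08324775]
0.13 0.057 [148.79093533 210.08001302]
0.143 -0.0425 [237.3068885  116.86057811]
0.143 0 [200.51924166 148.23335512]
0.143 0.0425 [161.2933048  181.68552387]
0.143 0.057 [147.30870732 193.61169191]
[202.98331294 218.22700973]
```

The open jaws are centred over the black drum's hub (crop finger midpoint (197,148), hub (203,220)), and this matches the projection.

Request:
apply_moves(increments=[{"x": 0.1,"y": 4,"z": -0.1,"ax": 0,"ay": 0,"az": 0,"grip": 0},{"x": 0.1,"y": 7,"z": -0.1,"ax": 0,"ay": 0,"az": 0,"grip": 0},{"x": 0.1,"y": 8,"z": -0.1,"ax": 0,"ay": 0,"az": 0,"grip": 0},{"x": 0.1,"y": 8,"z": -0.1,"ax": 0,"ay": 0,"az": 0,"grip": 0.2},{"x": 0.1,"y": 8,"z": -0.1,"ax": 0,"ay": 0,"az": 0,"grip": 0.5},{"x": 0.1,"y": 8,"z": -0.1,"ax": 0,"ay": 0,"az": 0,"grip": 0.7},{"x": 0.1,"y": 8,"z": -0.1,"ax": 0,"ay": 0,"az": 0,"grip": 0.7},{"x": 0.1,"y": 8,"z": -0.1,"ax": 0,"ay": 0,"az": 0,"grip": 0.7}])

```text
time_s: 3.8
eef_pos: [0.5976, 0.1374, 0.0795]
eef_rot: [-0.566, 0.567, 0.425, -0.422]
wrist_force: [-1.4, -0.8, 7.6]
opening: 0.572
```

Run:
```python
from h import *
togo([.5545,-.1245,.18])
look("a3",[.595,.136,.1])
```

```text
t 3.8 pos [0.5976 0.1374 0.0795] grip 0.572 F [-1.4 -0.8  7.6] q6 -1.25
togo cm x,y,z: [-26.32 -10.09  -3.32]
```

View pics/a3.png

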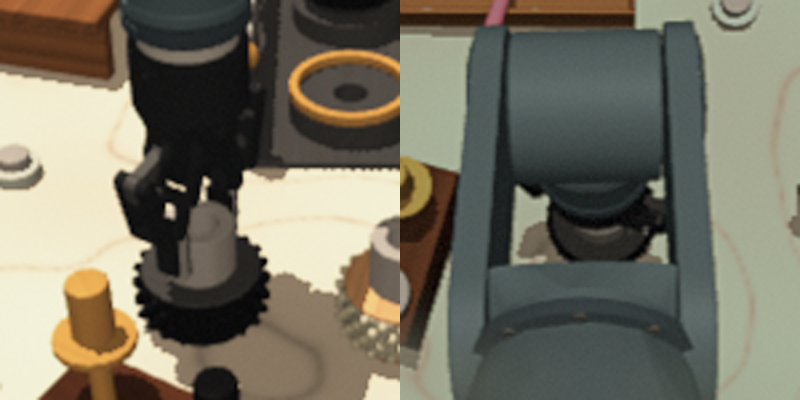

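The jaws hold the hub (opening 0.57 ≈ 49 mm). Next is the lift, followed by the carry to above the seat.

Request:
apply_moves(increments=[{"x": 0,"y": -3,"z": 0,"ax": 0,"ay": 0,"az": 0,"grip": 0.7},{"x": 0,"y": -7,"z": 0,"ax": 0,"ay": 0,"az": 0,"grip": 0.7},{"x": -2,"y": -10,"z": -0.3,"ax": 0,"ay": 0,"az": 0,"grip": 0.7},{"x": -6,"y": -10,"z": -0.8,"ax": 0,"ay": 0,"az": 0,"grip": 0.7},{"x": -10,"y": -10,"z": -1.3,"ax": 0,"ay": 0,"az": 0,"grip": 0.7},{"x": -14,"y": -10,"z": -1.8,"ax": 0,"ay": 0,"az": 0,"grip": 0.7},{"x": -18,"y": -10,"z": -2.3,"ax": 0,"ay": 0,"az": 0,"grip": 0.7},{"x": -22,"y": -10,"z": -2.8,"ax": 0,"ay": 0,"az": 0,"grip": 0.7},{"x": -25,"y": -10,"z": -3.2,"ax": 0,"ay": 0,"az": 0,"grip": 0.7},{"x": -26.3,"y": -10,"z": -3.3,"ax": 0,"ay": 0,"az": 0,"grip": 0.7},{"x": -26.3,"y": -10,"z": -3.3,"ax": 0,"ay": 0,"az": 0,"grip": 0.7},{"x": -26.3,"y": -10,"z": -3.3,"ax": 0,"ay": 0,"az": 0,"grip": 0.7}])

```text
time_s: 5.4
eef_pos: [0.5545, -0.1231, 0.1791]
eef_rot: [-0.566, 0.567, 0.425, -0.422]
wrist_force: [-0.1, -0.4, -3.5]
opening: 0.57
```

Run:
```python
from h import *
togo([.5545,-.1245,.1095])
look("a4",[.5545,-.1245,.1])
for q in("drum_mid","seat"):
  for c in P: print(c,q,[(np.round(r["xy"],1),round(r["p"],2)) for r in pinpoint(c,q)][:5])
```

```text
t 5.4 pos [ 0.5545 -0.1231  0.1791] grip 0.57 F [-0.1 -0.4 -3.5] q6 -1.71
togo cm x,y,z: [-0.15  6.96 -0.02]
side drum_mid [(array([316.8, 124.5]), 0.78)]
top drum_mid [(array([409.1, 219.2]), 0.62)]
side seat [(array([315.5, 171.2]), 0.83)]
top seat [(array([397.9, 224.4]), 0.67)]
```

View pics/a4.png

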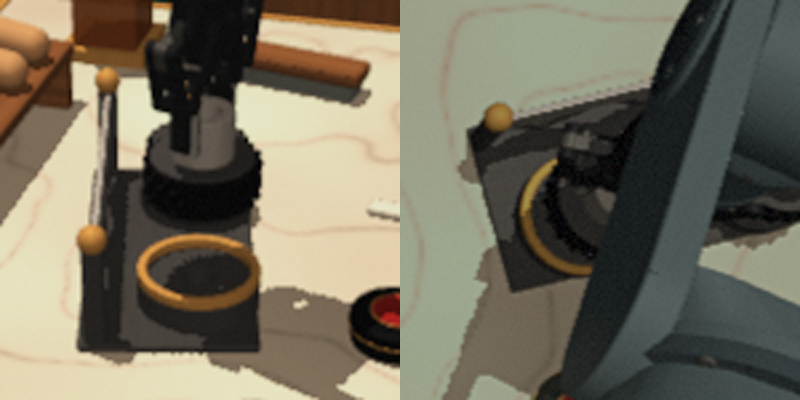

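Run:
```python
from h import *
np.set_printoptions(precision=4,suppress=True)
print(tri([316.8,124.5],[409.1,219.2]))
im=vision.camera("side"); b=(270,70,370,200)
cv2.imwrite("pics/s5.png",cv2.resize(im[b[1]:b[3],b[0]:b[2],::-1],None,fx=6,fy=4.6,interpolation=cv2.INTER_CUBIC))
m=regions_of("side","drum_mid")
for r in m: print(r["p"],r["rect"]); 
k=m[0]["mask"]; 
for v in range(int(m[0]["rect"][1]-m[0]["rect"][3]/2),int(m[0]["rect"][1]+m[0]["rect"][3]/2)+1,3):
    u=np.where(k[v])[0]; 
    if len(u): print(v,u.min(),u.max(),(u.min()+u.max())/2)
h=cv2.cvtColor(im,cv2.COLOR_RGB2HSV); mm=((h[...,1]>110)&(h[...,2]>90)).astype(np.uint8); k=np.zeros_like(mm);k[145:195,285:345]=1
cs,_=cv2.findContours(mm*k,cv2.RETR_EXTERNAL,cv2.CHAIN_APPROX_NONE);print(cv2.fitEllipse(max(cs,key=len)))
# predicted silhouettes
def circ(c,ctr,r):
    t=np.linspace(0,2*np.pi,200); q=np.array([proj(c,np.array(ctr)+r*np.array([np.cos(a),np.sin(a),0])) for a in t]); return q.min(0),q.max(0),(q.min(0)+q.max(0))/2
print("rim pred",circ("side",[.5545,-.1245,.04],.0475))
print("foot/bristle pred",circ("side",[.5545,-.1231,.1791-.0795+.010],.0455),circ("side",[.5545,-.1231,.1791-.0795+.047],.0455))
print("hub top pred",circ("side",[.5545,-.1231,.1791-.0795+.085],.025))
```

```text
(array([ 0.5505, -0.1151,  0.1471]), array([0.2861, 0.0433]), array([-0.0637, -0.4205]))
0.89 [316.2, 127.0, 44.1, 44.1]
104 316 323 319.5
107 316 326 321.0
110 316 326 321.0
113 316 326 321.0
116 315 328 321.5
119 298 333 315.5
122 294 336 315.0
125 293 337 315.0
128 293 337 315.0
131 293 337 315.0
134 293 336 314.5
137 294 336 315.0
140 295 334 314.5
143 298 331 314.5
146 302 327 314.5
149 306 317 311.5
((313.98651123046875, 167.22178649902344), (27.874345779418945, 46.024417877197266), 91.00332641601562)
rim pred (array([293.746 , 154.2914]), array([336.498, 177.444]), array([315.122 , 165.8677]))
foot/bristle pred (array([294.4188, 128.029 ]), array([337.0658, 149.3015]), array([315.7423, 138.6653])) (array([294.388, 112.783]), array([337.9729, 133.4584]), array([316.1805, 123.1207]))
hub top pred (array([304.3664, 100.6993]), array([328.8562, 111.6699]), array([316.6113, 106.1846]))
```

View pics/s5.png

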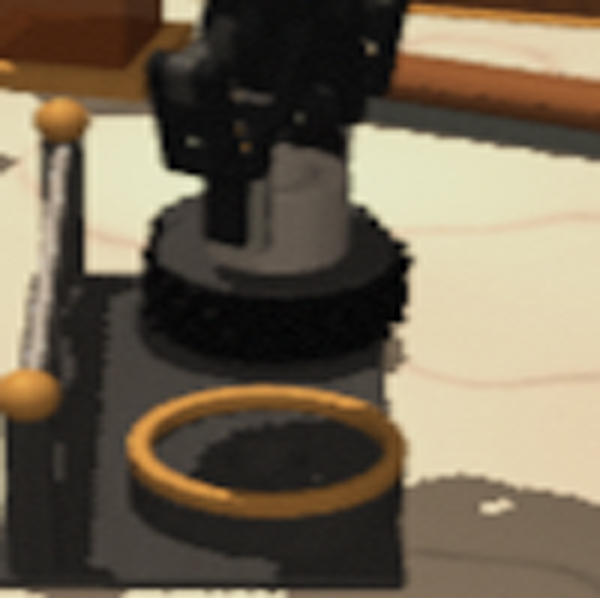

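The drum hangs centred over the rim: crop bristles span x 145–408 and the rim x 128–405, and its column offset from the prediction matches the rim's. The foot has about 10 mm of lead-in, so I'm lowering it.

Request:
apply_moves(increments=[{"x": 0.1,"y": 2.5,"z": 0,"ax": 0,"ay": 0,"az": 0,"grip": 0.7},{"x": 0.1,"y": 4.5,"z": 0,"ax": 0,"ay": 0,"az": 0,"grip": 0.7},{"x": 0.1,"y": 5.5,"z": 0,"ax": 0,"ay": 0,"az": 0,"grip": 0.7},{"x": 0.1,"y": 6,"z": 0,"ax": 0,"ay": 0,"az": 0,"grip": 0.7},{"x": 0.1,"y": 6.4,"z": 0,"ax": 0,"ay": 0,"az": 0,"grip": 0.7},{"x": 0.1,"y": 6.4,"z": 0,"ax": 0,"ay": 0,"az": 0,"grip": 0.7}])

```text
time_s: 6.55
eef_pos: [0.5552, -0.123, 0.1154]
eef_rot: [-0.565, 0.567, 0.425, -0.422]
wrist_force: [0.1, -0.4, -2.5]
opening: 0.575
```

Run:
```python
from h import *
togo([.5545,-.1225,.1095])
im=vision.camera("side"); b=(270,70,370,200)
cv2.imwrite("pics/s6.png",cv2.resize(im[b[1]:b[3],b[0]:b[2],::-1],None,fx=6,fy=4.6,interpolation=cv2.INTER_CUBIC))
```

```text
t 6.55 pos [ 0.5552 -0.123   0.1154] grip 0.575 F [ 0.1 -0.4 -2.5] q6 -1.71
togo cm x,y,z: [0.02 0.59 0.09]
```

View pics/s6.png

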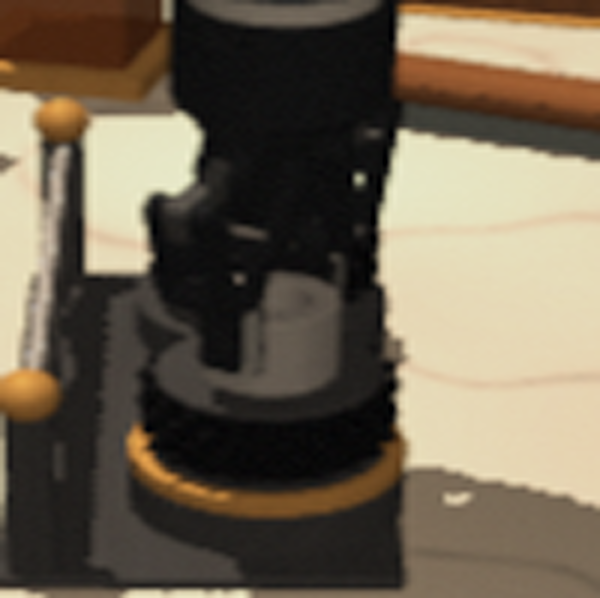

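The drum is entering the rim and sits nearly concentric (bristles 145–398, rim 128–405 in the crop). I'll take it the rest of the way.

Request:
apply_moves(increments=[{"x": 0.1,"y": 0.3,"z": 0,"ax": 0,"ay": 0,"az": 0,"grip": 0.7},{"x": 0.1,"y": 0.5,"z": 0,"ax": 0,"ay": 0,"az": 0,"grip": 0.7},{"x": 0.1,"y": 0.6,"z": 0,"ax": 0,"ay": 0,"az": 0,"grip": 0.7},{"x": 0.1,"y": 0.6,"z": 0,"ax": 0,"ay": 0,"az": 0,"grip": 0.7}])

```text
time_s: 7.1
eef_pos: [0.5557, -0.122, 0.1097]
eef_rot: [-0.565, 0.567, 0.425, -0.422]
wrist_force: [-1.1, 0.4, -2.6]
opening: 0.575
```

Run:
```python
from h import *
togo([.5545,-.1225,.1095])
im=vision.camera("side"); b=(270,70,370,200)
cv2.imwrite("pics/s7.png",cv2.resize(im[b[1]:b[3],b[0]:b[2],::-1],None,fx=6,fy=4.6,interpolation=cv2.INTER_CUBIC))
```

```text
t 7.1 pos [ 0.5557 -0.122   0.1097] grip 0.575 F [-1.1  0.4 -2.6] q6 -1.71
togo cm x,y,z: [-0.08  0.02  0.1 ]
```

View pics/s7.png

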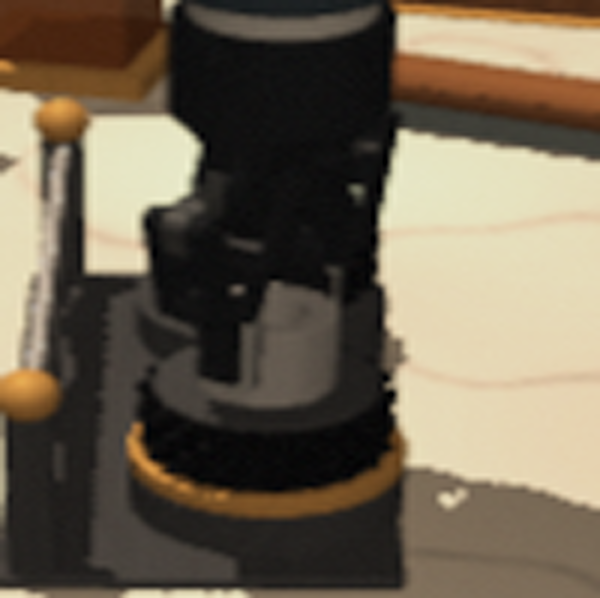

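Request:
apply_moves(increments=[{"x": 0,"y": 0.2,"z": 0,"ax": 0,"ay": 0,"az": 0,"grip": 0.7},{"x": 0,"y": 0.35,"z": 0,"ax": 0,"ay": 0,"az": 0,"grip": 0.7},{"x": 0,"y": 0.35,"z": 0,"ax": 0,"ay": 0,"az": 0,"grip": 0.7}])

```text
time_s: 7.52
eef_pos: [0.5561, -0.1222, 0.1094]
eef_rot: [-0.565, 0.567, 0.425, -0.422]
wrist_force: [-11.4, 2.5, 22.2]
opening: 0.572
```

Contact at z 0.1094, where 0.1095 was expected, so the drum is seated. I'll ease off, release and go up.

Request:
apply_moves(increments=[{"x": 0,"y": 0,"z": 0,"ax": 0,"ay": 0,"az": 0,"grip": 0.6},{"x": 0,"y": 0,"z": 0,"ax": 0,"ay": 0,"az": 0,"grip": 0.1},{"x": 0,"y": 0,"z": 0,"ax": 0,"ay": 0,"az": 0,"grip": 0},{"x": 0,"y": 0,"z": 0,"ax": 0,"ay": 0,"az": 0,"grip": 0},{"x": 0,"y": 0,"z": 0,"ax": 0,"ay": 0,"az": 0,"grip": 0},{"x": 0,"y": -3,"z": 0,"ax": 0,"ay": 0,"az": 0,"grip": 0},{"x": 0,"y": -8,"z": 0,"ax": 0,"ay": 0,"az": 0,"grip": 0},{"x": 0,"y": -13,"z": 0,"ax": 0,"ay": 0,"az": 0,"grip": 0},{"x": 0,"y": -16,"z": 0,"ax": 0,"ay": 0,"az": 0,"grip": 0},{"x": 0,"y": -16,"z": 0,"ax": 0,"ay": 0,"az": 0,"grip": 0}])

```text
time_s: 8.78
eef_pos: [0.5567, -0.1228, 0.2725]
eef_rot: [-0.563, 0.569, 0.426, -0.421]
wrist_force: [0.5, 0.8, -0.5]
opening: 0.999
```

Run:
```python
from h import *
togo([.6015,.2945,.24])
im=vision.camera("side"); b=(270,70,370,200)
cv2.imwrite("pics/s8.png",cv2.resize(im[b[1]:b[3],b[0]:b[2],::-1],None,fx=6,fy=4.6,interpolation=cv2.INTER_CUBIC))
```

```text
t 8.775 pos [ 0.5567 -0.1228  0.2725] grip 0.999 F [ 0.5  0.8 -0.5] q6 -1.71
togo cm x,y,z: [41.3   3.18  7.49]
```

View pics/s8.png

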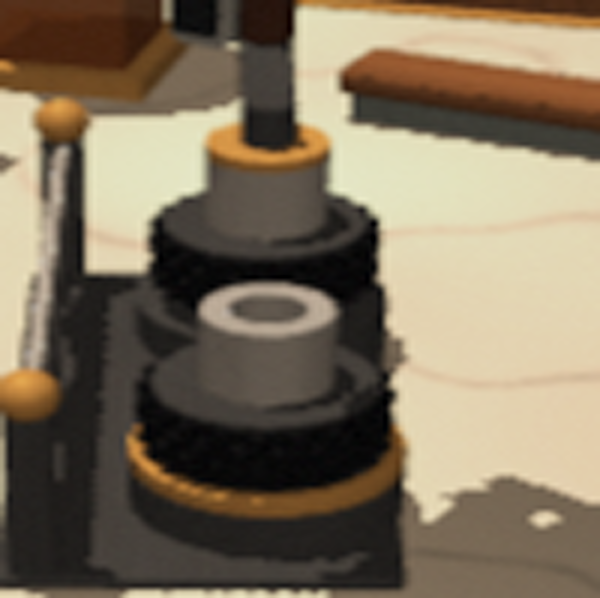

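The drum sits flat inside the rim and its bore is open at crop (269,308). Next is the brass pin.

Request:
apply_moves(increments=[{"x": 5,"y": 0,"z": 0.9,"ax": 0,"ay": 0,"az": 0,"grip": 0},{"x": 10,"y": 0,"z": 1.8,"ax": 0,"ay": 0,"az": 0,"grip": 0},{"x": 15,"y": 0,"z": 2.7,"ax": 0,"ay": 0,"az": 0,"grip": 0},{"x": 20,"y": 0,"z": 3.6,"ax": 0,"ay": 0,"az": 0,"grip": 0},{"x": 25,"y": 0.5,"z": 4.5,"ax": 0,"ay": 0,"az": 0,"grip": 0},{"x": 30,"y": 1,"z": 5.4,"ax": 0,"ay": 0,"az": 0,"grip": 0},{"x": 35,"y": 2,"z": 6.3,"ax": 0,"ay": 0,"az": 0,"grip": 0},{"x": 39,"y": 3,"z": 7.1,"ax": 0,"ay": 0,"az": 0,"grip": 0},{"x": 41.3,"y": 3.2,"z": 7.5,"ax": 0,"ay": 0,"az": 0,"grip": 0},{"x": 41.3,"y": 3.2,"z": 7.5,"ax": 0,"ay": 0,"az": 0,"grip": 0},{"x": 41.3,"y": 3.2,"z": 7.5,"ax": 0,"ay": 0,"az": 0,"grip": 0}])

```text
time_s: 10.2
eef_pos: [0.6005, 0.2938, 0.2378]
eef_rot: [-0.564, 0.568, 0.425, -0.422]
wrist_force: [-0.7, -0.2, 0.9]
opening: 1.006
```

Run:
```python
from h import *
np.set_printoptions(precision=4,suppress=True)
togo([.6015,.2945,.151]); print(R())
look("a9",[.6015,.2945,.15])
im=vision.camera("top"); b=(350,180,450,270)
cv2.imwrite("pics/t9.png",cv2.resize(im[b[1]:b[3],b[0]:b[2],::-1],None,fx=6,fy=6,interpolation=cv2.INTER_CUBIC))
```

```text
t 10.2 pos [0.6005 0.2938 0.2378] grip 1.006 F [-0.7 -0.2  0.9] q6 -1.0
togo cm x,y,z: [ 0.09  8.68 -0.02]
[[ 0.2826  0.0071 -0.9592]
 [ 0.9592 -0.0018  0.2826]
 [ 0.0003 -1.     -0.0073]]
```

View pics/a9.png

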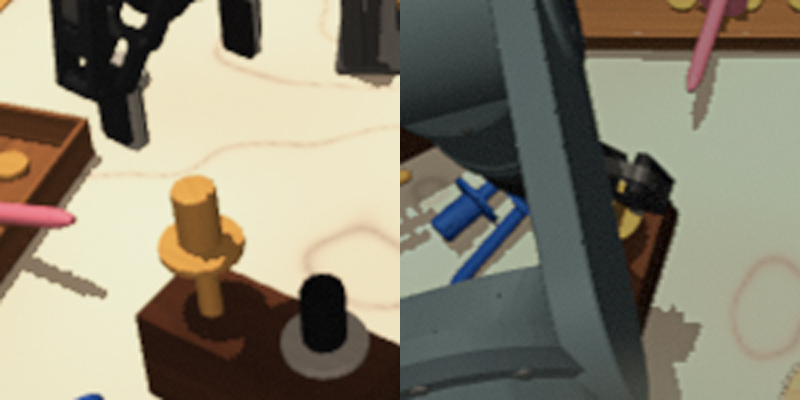

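View pics/t9.png

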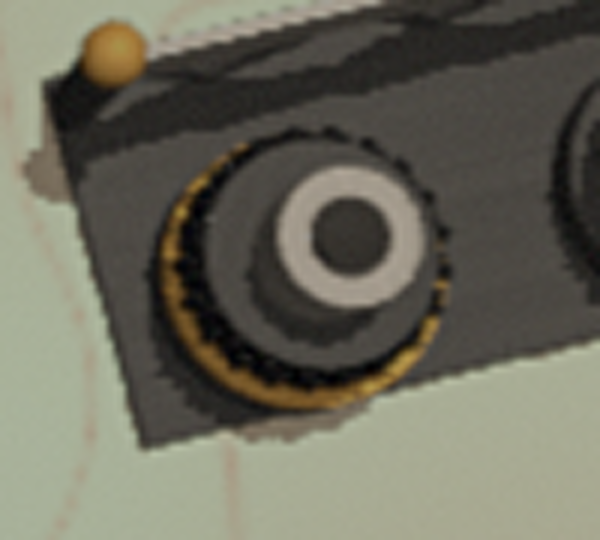

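The blue and pink look-alikes were standing on their tips and have toppled; pinpoint had already shown them leaning before I moved. I'll check that they're clear of my path and safe.

Run:
```python
from h import *
np.set_printoptions(precision=4,suppress=True)
cv2.imwrite("pics/f9.png",vision.camera("side")[:,:,::-1])
# hub top centre from top view: bore (352,236), outer (350,236)
uvt=[350+351/6,180+236/6]; uvs=[270+269/6,70+308/4.6]
print(atz("top",uvt,.115),atz("side",uvs,.115),tri(uvs,uvt))
```

```text
[ 0.5544 -0.1227  0.115 ] [ 0.5555 -0.119   0.115 ] (array([ 0.5558, -0.1233,  0.1125]), array([0.3277, 0.0495]), array([-0.0722, -0.4753]))
```

View pics/f9.png

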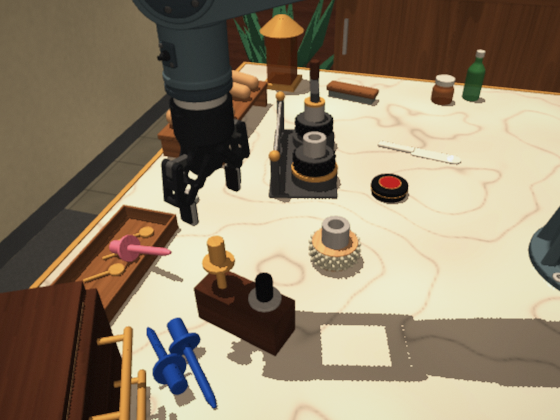

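The look-alikes lie at rest: pink (140,250) in the tray, both blue ones near (180,360) on the surface. Only the brass pin (218,255) and the black-knobbed steel pin are in the rack. The jaws are over the brass pin, so I'm descending on it.

Request:
apply_moves(increments=[{"x": 0.1,"y": 4,"z": 0,"ax": 0,"ay": 0,"az": 0,"grip": 0},{"x": 0.1,"y": 6.5,"z": 0,"ax": 0,"ay": 0,"az": 0,"grip": 0},{"x": 0.1,"y": 8,"z": 0,"ax": 0,"ay": 0,"az": 0,"grip": 0},{"x": 0.1,"y": 8.5,"z": 0,"ax": 0,"ay": 0,"az": 0,"grip": 0},{"x": 0.1,"y": 8.5,"z": 0,"ax": 0,"ay": 0,"az": 0,"grip": 0}])

```text
time_s: 11.02
eef_pos: [0.6021, 0.2946, 0.1542]
eef_rot: [-0.564, 0.569, 0.426, -0.421]
wrist_force: [0.3, 0.6, -0.4]
opening: 0.997
```

Run:
```python
from h import *
togo([.6015,.2945,.151])
look("a10",[.6015,.2945,.13],50)
```

```text
t 11.025 pos [0.6021 0.2946 0.1542] grip 0.997 F [ 0.3  0.6 -0.4] q6 -1.0
togo cm x,y,z: [-0.03  0.32  0.06]
```

View pics/a10.png

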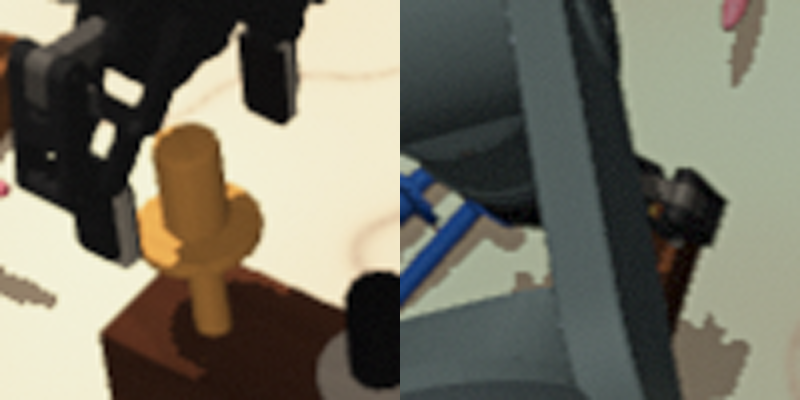

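The fingers straddle the knob at crop (190,180). Closing.

Request:
apply_moves(increments=[{"x": 0,"y": 0.2,"z": 0,"ax": 0,"ay": 0,"az": 0,"grip": 0.3},{"x": 0,"y": 0.2,"z": 0,"ax": 0,"ay": 0,"az": 0,"grip": 0.55},{"x": 0,"y": 0.2,"z": 0,"ax": 0,"ay": 0,"az": 0,"grip": 0.75},{"x": 0,"y": 0.2,"z": 0,"ax": 0,"ay": 0,"az": 0,"grip": 0.95},{"x": 0,"y": 0.2,"z": 0,"ax": 0,"ay": 0,"az": 0,"grip": 1},{"x": 0,"y": 0.2,"z": 0,"ax": 0,"ay": 0,"az": 0,"grip": 1}])

```text
time_s: 11.88
eef_pos: [0.6026, 0.2948, 0.1532]
eef_rot: [-0.564, 0.569, 0.426, -0.42]
wrist_force: [-0.5, -0.2, 3.3]
opening: 0.282
```

Run:
```python
from h import *
togo([.5555,-.1222,.30])
look("a11",[.6015,.2945,.13],50)
```

```text
t 11.875 pos [0.6026 0.2948 0.1532] grip 0.282 F [-0.5 -0.2  3.3] q6 -1.0
togo cm x,y,z: [-41.29 -14.71  -7.45]
```

View pics/a11.png

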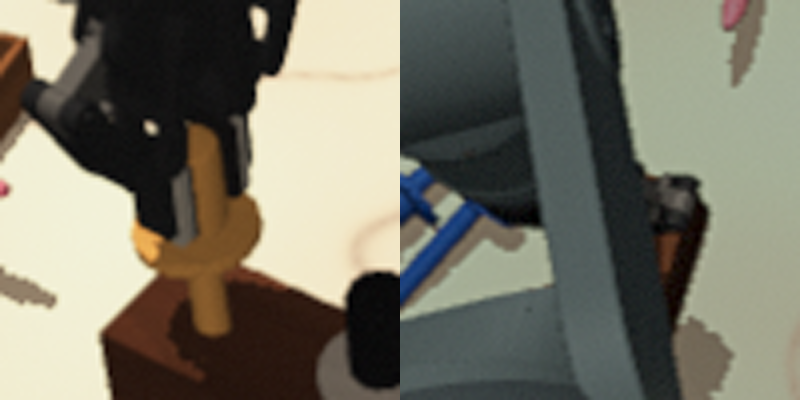

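The pin is gripped by its knob (opening 0.28). I'll lift it straight up first.

Request:
apply_moves(increments=[{"x": 0,"y": -2,"z": 0,"ax": 0,"ay": 0,"az": 0,"grip": 1},{"x": 0,"y": -5,"z": 0,"ax": 0,"ay": 0,"az": 0,"grip": 1},{"x": 0,"y": -9,"z": 0,"ax": 0,"ay": 0,"az": 0,"grip": 1},{"x": 0,"y": -13,"z": 0,"ax": 0,"ay": 0,"az": 0,"grip": 1},{"x": 0,"y": -15.5,"z": 0,"ax": 0,"ay": 0,"az": 0,"grip": 1},{"x": 0,"y": -15.5,"z": 0,"ax": 0,"ay": 0,"az": 0,"grip": 1}])

```text
time_s: 12.72
eef_pos: [0.602, 0.2954, 0.312]
eef_rot: [-0.563, 0.569, 0.428, -0.418]
wrist_force: [0.5, -0.3, -2.2]
opening: 0.288
```

Run:
```python
from h import *
togo([.5557,-.1222,.305]); print(R())
look("a12",[.6015,.2945,.2],75)
```

```text
t 12.725 pos [0.602  0.2954 0.312 ] grip 0.288 F [ 0.5 -0.3 -2.2] q6 -1.0
togo cm x,y,z: [-41.36   0.57  -7.38]
[[ 0.28324002  0.01629411 -0.95891063]
 [ 0.95903105  0.00131469  0.28329793]
 [ 0.00587676 -0.99986638 -0.01525419]]
```

View pics/a12.png

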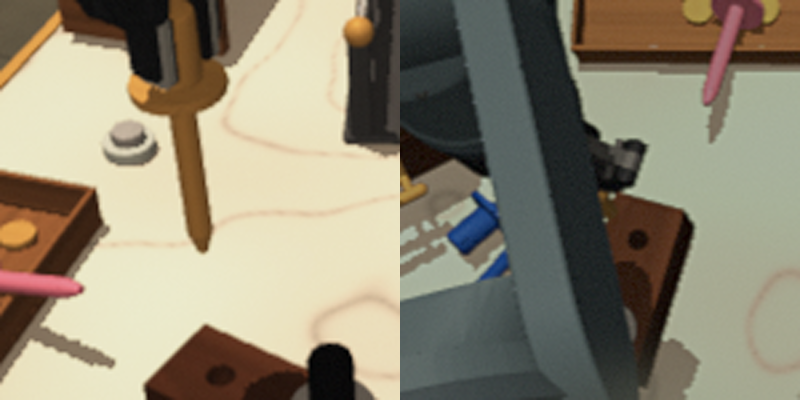

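The pin came free and only its empty hole shows at crop-top (637,240). Now I'll carry it over the drum, taking out the tool's 0.016 rad tilt on the way.

Request:
apply_moves(increments=[{"x": -4,"y": 0,"z": -0.7,"ax": 0.015,"ay": 0,"az": 0.006,"grip": 1},{"x": -8,"y": 0,"z": -1.4,"ax": 0.015,"ay": 0,"az": 0.006,"grip": 1},{"x": -13,"y": 0,"z": -2.3,"ax": 0.015,"ay": 0,"az": 0.006,"grip": 1},{"x": -18,"y": 0.2,"z": -3.2,"ax": 0.015,"ay": 0,"az": 0.006,"grip": 1},{"x": -23,"y": 0.3,"z": -4.1,"ax": 0.015,"ay": 0,"az": 0.006,"grip": 1},{"x": -28,"y": 0.4,"z": -5,"ax": 0.015,"ay": 0,"az": 0.006,"grip": 1},{"x": -33,"y": 0.5,"z": -5.9,"ax": 0.015,"ay": 0,"az": 0.006,"grip": 1},{"x": -38,"y": 0.6,"z": -6.8,"ax": 0.015,"ay": 0,"az": 0.006,"grip": 1},{"x": -41.4,"y": 0.6,"z": -7.4,"ax": 0.015,"ay": 0,"az": 0.006,"grip": 1},{"x": -41.4,"y": 0.6,"z": -7.4,"ax": 0.015,"ay": 0,"az": 0.006,"grip": 1},{"x": -41.4,"y": 0.6,"z": -7.4,"ax": 0.015,"ay": 0,"az": 0.006,"grip": 1}])

```text
time_s: 14.2
eef_pos: [0.5537, -0.1225, 0.2999]
eef_rot: [0.568, -0.565, -0.421, 0.426]
wrist_force: [-0.1, 0.5, -1.8]
opening: 0.288
```

Run:
```python
from h import *
np.set_printoptions(precision=4,suppress=True)
togo([.5557,-.1222,.22]); print(R()[:,1])
look("a13",[.5557,-.1222,.16],60)
c0=np.array([int(v) for v in proj("side",[.5557,-.1222,.16])])
p=ctrl.get_obs()["eef_pos"]
for z in (p[2]-.1432,p[2]-.1432+.108): print((proj("side",[p[0],p[1],z])-c0+60)*400/120)
print("hub",(proj("side",[.5557,-.1222,.115])-c0+60)*400/120)
```

```text
t 14.2 pos [ 0.5537 -0.1225  0.2999] grip 0.288 F [-0.1  0.5 -1.8] q6 -1.71
togo cm x,y,z: [ 0.11  7.99 -0.24]
[-0.0085 -0.0005 -1.    ]
[204.3298 204.6408]
[209.031   37.2349]
hub [200.3536 264.0396]
```

View pics/a13.png

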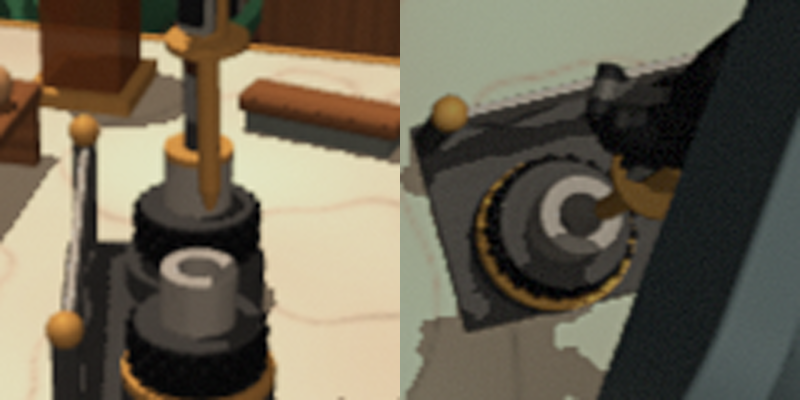

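```bash
python3 - <<'E'
from h import *
np.set_printoptions(precision=4,suppress=True)
X0=[.5557,-.1222,.16]
b={}
for c in P:
    u,v=map(int,proj(c,X0)); b[c]=np.array([u-60,v-60])
    im=vision.camera(c); s=im[v-45:v+45,u-40:u+40]; cv2.imwrite(f"pics/z_{c}.png",cv2.resize(s[:,:,::-1],None,fx=6,fy=6,interpolation=cv2.INTER_CUBIC)); print(c,u-40,v-45)
s=b["side"]+np.array([210,207])*.3; t=b["top"]+np.array([197,215])*.3
print("tip",tri(s,t))
s=b["side"]+np.array([198,268])*.3; t=b["top"]+np.array([180,212])*.3
print("hub",tri(s,t))
E
python3 -c "
import cv2,numpy as np
a=cv2.imread('pics/z_side.png');b=cv2.imread('pics/z_top.png');cv2.imwrite('pics/z2.png',cv2.resize(np.hstack([a,b]),(800,450)))"
```

```text
side 275 72
top 374 170
tip (array([ 0.549 , -0.12  ,  0.1572]), array([0.4797, 0.0716]), array([-0.108 , -0.7119]))
hub (array([ 0.5569, -0.1226,  0.1117]), array([0.1585, 0.0242]), array([-0.0348, -0.2296]))
```

View pics/z2.png

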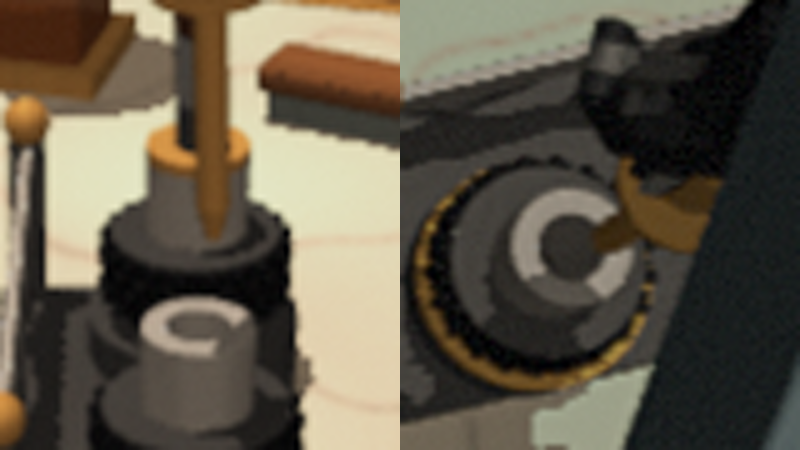

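The tip triangulates to (0.549, -0.120, 0.157) and the hub centre to (0.556, -0.1225). The pin leans about 0.03 rad in the grip, so I'm straightening and shifting it.

Request:
apply_moves(increments=[{"x": 0.1,"y": 0,"z": -0.2,"ax": -0.033,"ay": 0,"az": 0,"grip": 1},{"x": 0.1,"y": 1,"z": -0.2,"ax": -0.033,"ay": 0,"az": 0,"grip": 1},{"x": 0.1,"y": 1.5,"z": -0.2,"ax": -0.033,"ay": 0,"az": 0,"grip": 1},{"x": 0.1,"y": 1.5,"z": -0.2,"ax": -0.033,"ay": 0,"az": 0,"grip": 1}])

```text
time_s: 14.9
eef_pos: [0.556, -0.1214, 0.2851]
eef_rot: [-0.558, 0.574, 0.428, -0.419]
wrist_force: [-0.4, 0.2, -1.4]
opening: 0.288
```

Run:
```python
from h import *
np.set_printoptions(precision=4,suppress=True)
togo([.556,-.1225,.1532]); print(R()[:,1])
X0=[.5557,-.1222,.16];a=[]
for c in P:
    u,v=map(int,proj(c,X0)); im=vision.camera(c); s=im[v-45:v+45,u-40:u+40]; a.append(cv2.resize(s,(400,450),interpolation=cv2.INTER_CUBIC))
cv2.imwrite("pics/z3.png",np.hstack(a)[:,:,::-1])
```

```text
t 14.9 pos [ 0.556  -0.1214  0.2851] grip 0.288 F [-0.4  0.2 -1.4] q6 -1.71
togo cm x,y,z: [-0.06 13.19  0.3 ]
[ 0.0233 -0.0104 -0.9997]
```

View pics/z3.png

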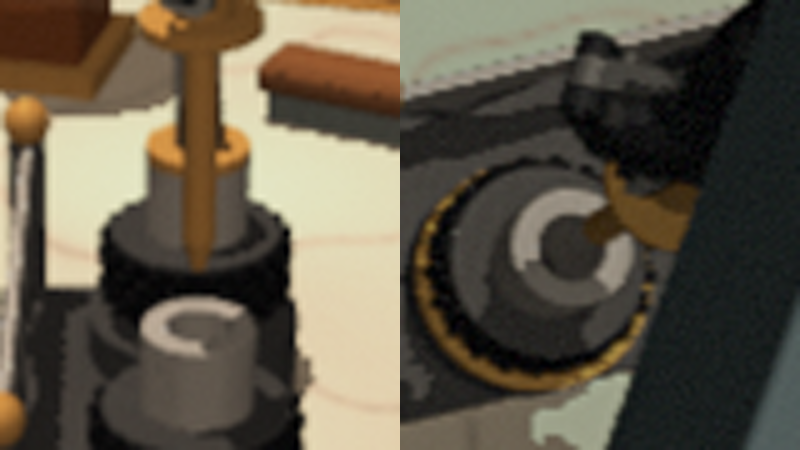

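Run:
```python
from h import *
np.set_printoptions(precision=4,suppress=True)
o={"side":np.array([275,72]),"top":np.array([374,170])}
print(tri(o["side"]+np.array([199,270])/5,o["top"]+np.array([188,234])/5)[0])
print(tri(o["side"]+np.array([196,326])/5,o["top"]+np.array([171,247])/5)[0])
print(R())
```

```text
[ 0.5565 -0.1224  0.139 ]
[ 0.5565 -0.1227  0.112 ]
[[ 0.2819  0.0247 -0.9591]
 [ 0.9594 -0.011   0.2817]
 [-0.0036 -0.9996 -0.0268]]
```

The tip is at (0.5565, -0.1224, 0.139), straight above the bore at (0.5565, -0.1227). I'll lower it vertically in stages.

Request:
apply_moves(increments=[{"x": 0,"y": 2,"z": 0.05,"ax": 0,"ay": 0,"az": 0,"grip": 1},{"x": 0,"y": 3.5,"z": 0.1,"ax": 0,"ay": 0,"az": 0,"grip": 1},{"x": 0,"y": 5,"z": 0.13,"ax": 0,"ay": 0,"az": 0,"grip": 1},{"x": 0,"y": 6.5,"z": 0.17,"ax": 0,"ay": 0,"az": 0,"grip": 1},{"x": 0,"y": 8,"z": 0.2,"ax": 0,"ay": 0,"az": 0,"grip": 1},{"x": 0,"y": 8,"z": 0.2,"ax": 0,"ay": 0,"az": 0,"grip": 1}])

```text
time_s: 15.75
eef_pos: [0.5556, -0.1216, 0.2042]
eef_rot: [-0.559, 0.573, 0.428, -0.42]
wrist_force: [0.0, -0.2, -1.4]
opening: 0.283
```

Run:
```python
from h import *
np.set_printoptions(precision=4,suppress=True)
togo([.556,-.1215,.1532]); print(R()[:,1])
X0=[.5557,-.1222,.16];a=[]
for c in P:
    u,v=map(int,proj(c,X0)); im=vision.camera(c); s=im[v-45:v+45,u-40:u+40]; a.append(cv2.resize(s,(400,450),interpolation=cv2.INTER_CUBIC))
cv2.imwrite("pics/z4.png",np.hstack(a)[:,:,::-1])
```

```text
t 15.75 pos [ 0.5556 -0.1216  0.2042] grip 0.283 F [ 0.  -0.2 -1.4] q6 -1.71
togo cm x,y,z: [0.04 5.1  0.09]
[ 0.0219 -0.0097 -0.9997]
```

View pics/z4.png

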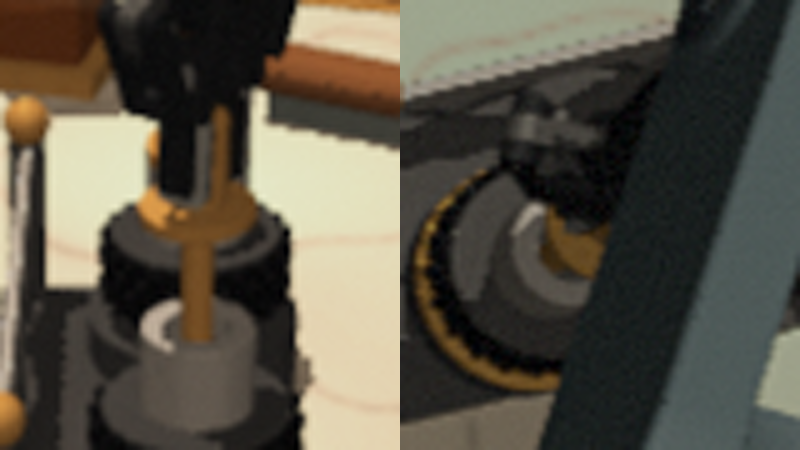

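The shaft is in the bore and there is no side force. Continuing.

Request:
apply_moves(increments=[{"x": 0,"y": 1.5,"z": 0.05,"ax": 0,"ay": 0,"az": 0,"grip": 1},{"x": 0,"y": 3,"z": 0.07,"ax": 0,"ay": 0,"az": 0,"grip": 1},{"x": 0,"y": 4,"z": 0.1,"ax": 0,"ay": 0,"az": 0,"grip": 1},{"x": 0,"y": 4.6,"z": 0.1,"ax": 0,"ay": 0,"az": 0,"grip": 1},{"x": 0,"y": 4.6,"z": 0.1,"ax": 0,"ay": 0,"az": 0,"grip": 1}])

```text
time_s: 16.48
eef_pos: [0.5566, -0.1222, 0.1594]
eef_rot: [-0.558, 0.574, 0.428, -0.419]
wrist_force: [0.6, -0.3, -0.9]
opening: 0.289
```

Run:
```python
from h import *
togo([.556,-.1215,.1532])
X0=[.5557,-.1222,.14];a=[]
for c in P:
    u,v=map(int,proj(c,X0)); im=vision.camera(c); s=im[v-45:v+45,u-40:u+40]; a.append(cv2.resize(s,(400,450),interpolation=cv2.INTER_CUBIC))
cv2.imwrite("pics/z5.png",np.hstack(a)[:,:,::-1])
```

```text
t 16.475 pos [ 0.5566 -0.1222  0.1594] grip 0.289 F [ 0.6 -0.3 -0.9] q6 -1.71
togo cm x,y,z: [0.05 0.62 0.09]
```

View pics/z5.png

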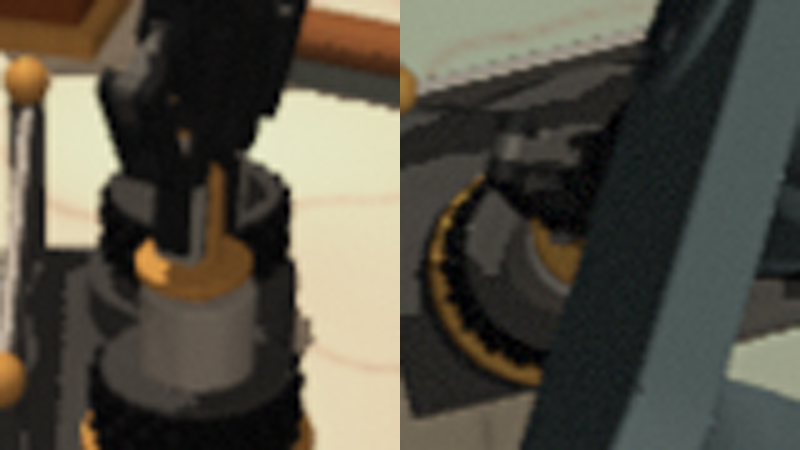

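The collar is just above the hub. I'll go the last few mm to contact.

Request:
apply_moves(increments=[{"x": 0,"y": 0.3,"z": 0,"ax": 0,"ay": 0,"az": 0,"grip": 1},{"x": 0,"y": 0.55,"z": 0,"ax": 0,"ay": 0,"az": 0,"grip": 1},{"x": 0,"y": 0.7,"z": 0,"ax": 0,"ay": 0,"az": 0,"grip": 1},{"x": 0,"y": 0.7,"z": 0,"ax": 0,"ay": 0,"az": 0,"grip": 1}])

```text
time_s: 17.08
eef_pos: [0.5573, -0.1225, 0.1534]
eef_rot: [-0.557, 0.575, 0.429, -0.419]
wrist_force: [-0.0, 0.1, -1.6]
opening: 0.291
```

Request:
apply_moves(increments=[{"x": 0,"y": 0.2,"z": 0,"ax": 0,"ay": 0,"az": 0,"grip": 1},{"x": 0,"y": 0.3,"z": 0,"ax": 0,"ay": 0,"az": 0,"grip": 1},{"x": 0,"y": 0.3,"z": 0,"ax": 0,"ay": 0,"az": 0,"grip": 1}])

```text
time_s: 17.45
eef_pos: [0.5583, -0.1227, 0.1531]
eef_rot: [-0.557, 0.575, 0.429, -0.418]
wrist_force: [-6.1, 2.5, 15.4]
opening: 0.289
```

Contact at z 0.153, the same height the pin was gripped at in the rack, as geometry predicts. I'll ease off, open and retreat.

Request:
apply_moves(increments=[{"x": 0,"y": 0,"z": 0,"ax": 0,"ay": 0,"az": 0,"grip": 0.9},{"x": 0,"y": 0,"z": 0,"ax": 0,"ay": 0,"az": 0,"grip": 0.4},{"x": 0,"y": 0,"z": 0,"ax": 0,"ay": 0,"az": 0,"grip": 0.1},{"x": 0,"y": 0,"z": 0,"ax": 0,"ay": 0,"az": 0,"grip": 0},{"x": 0,"y": 0,"z": 0,"ax": 0,"ay": 0,"az": 0,"grip": 0},{"x": 0,"y": 0,"z": 0,"ax": 0,"ay": 0,"az": 0,"grip": 0},{"x": 0,"y": -2,"z": -0.05,"ax": 0,"ay": 0,"az": 0,"grip": 0},{"x": 0,"y": -5,"z": -0.1,"ax": 0,"ay": 0,"az": 0,"grip": 0},{"x": 0,"y": -9,"z": -0.2,"ax": 0,"ay": 0,"az": 0,"grip": 0},{"x": 4,"y": -13,"z": 0,"ax": 0,"ay": 0,"az": 0,"grip": 0},{"x": 9,"y": -13,"z": 1,"ax": 0,"ay": 0,"az": 0,"grip": 0},{"x": 14,"y": -13,"z": 2,"ax": 0,"ay": 0,"az": 0,"grip": 0}])

```text
time_s: 18.95
eef_pos: [0.5753, 0.02, 0.2829]
eef_rot: [-0.556, 0.576, 0.429, -0.418]
wrist_force: [-0.4, 0.7, -0.6]
opening: 1.004
```

Request:
apply_moves(increments=[{"x": 5,"y": 0,"z": 1,"ax": 0,"ay": 0,"az": 0,"grip": 0},{"x": 10,"y": 0,"z": 2,"ax": 0,"ay": 0,"az": 0,"grip": 0},{"x": 14,"y": 0,"z": 3,"ax": 0,"ay": 0,"az": 0,"grip": 0},{"x": 14,"y": 0,"z": 3,"ax": 0,"ay": 0,"az": 0,"grip": 0},{"x": 14,"y": 0,"z": 3,"ax": 0,"ay": 0,"az": 0,"grip": 0}])

```text
time_s: 19.58
eef_pos: [0.586, 0.1625, 0.2813]
eef_rot: [-0.556, 0.576, 0.429, -0.418]
wrist_force: [-0.0, -0.1, 0.1]
opening: 1.004
```

Run:
```python
from h import *
np.set_printoptions(precision=4,suppress=True)
togo([.556,-.1215,.1532])
X0=[.5557,-.1222,.11];a=[]
for c in P:
    u,v=map(int,proj(c,X0)); im=vision.camera(c); s=im[v-60:v+60,u-53:u+53]; a.append(cv2.resize(s,(400,450),interpolation=cv2.INTER_CUBIC))
    cv2.imwrite(f"pics/end_{c}.png",im[:,:,::-1])
    print(c,[(np.round(r["xy"],1),round(r["p"],2)) for r in pinpoint(c,"pin_mid")],proj(c,[.5557,-.1222,.0855]))
cv2.imwrite("pics/z6.png",np.hstack(a)[:,:,::-1])
```

```text
t 19.575 pos [0.586  0.1625 0.2813] grip 1.004 F [-0.  -0.1  0.1] q6 -1.2
togo cm x,y,z: [-28.04  13.07  -4.72]
side [(array([165.8, 357.8]), 0.87), (array([312.4, 150.2]), 0.62), (array([143.3, 246.9]), 0.62), (array([193.1, 364.8]), 0.56)] [314.7808 148.2103]
top [(array([170.7, 182.2]), 0.91), (array([406.7, 218.4]), 0.69), (array([166.2, 202.8]), 0.53)] [404.4903 220.816 ]
```

View pics/z6.png

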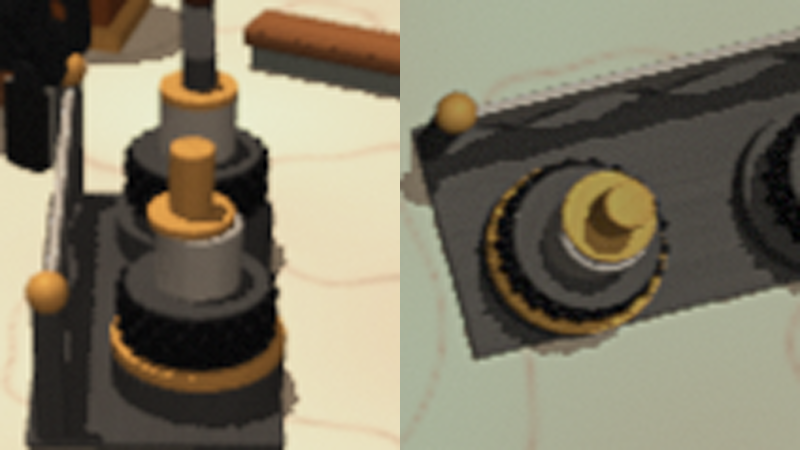

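View pics/end_side.png

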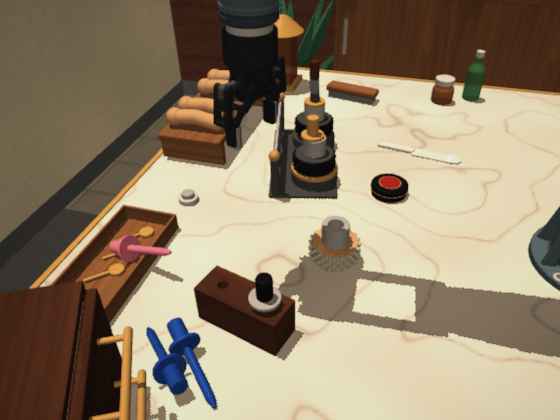

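The pin's collar lies flat on the hub, about 3 mm off-centre, which is within the bore's play. The drum is concentric with the rim (bristles 115–275, rim 110–285 in the crop). The short pin is still in the rack and the gripper is clear.

```bash
python3 -c "
from bench import ticket; print(ticket.hand_in())"
```

```text
the job is handed in; nothing more can be done
None
```

The black-bristled drum is on the empty seat, hub up, and the long brass pin is down through it with its collar on the hub. I handed the job in at about 20 s, with the gripper open and clear.

**Last checks:**
- **Drum:** it made contact at a tool height of 109.4 mm, against 109.5 expected. It looks flat and concentric with the rim.
- **Pin:** it made contact at a tool height of 153 mm, the same height it was gripped at in the rack, which is what the sizes predict for a full fit. The collar sits about 3 mm off the hub's centre, within the bore's clearance.
- **Short steel pin:** still in its rack.
- **Forces:** the highest wrist reading was about 25 N.

**What disagreed:**
- **Camera heights:** the two cameras differed by a few mm on the seat, so I also used the tool position and contact forces.
- **Leaning pin:** the brass pin leaned about 0.03 rad in the grip. I straightened it before inserting it.
- **Toppled look-alikes:** the blue and pink pins fell over around the first move. They stood on their tips and seemed to be leaning already. I don't think the arm touched them, but I didn't see them fall. They were at rest on the work surface and in the tray in the last picture.

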